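# Start the charger on the drill's battery pack

## Task

The drill is needed next, so start the bench charger on the yellow battery pack: switch the charger on with its red mains rocker, then tip the black selector rocker fully over towards the dock that holds the yellow pack, then press the green start key right down and keep it down for two seconds before letting it come up again. Only press with the fingertips: pick nothing up, leave the orange stop key alone, never select the blue pack, and do not shift the charger, the packs or the other things on the bench.

Things in the scene. Friction and masses are not known exactly. Their poses are not given: they have to be found in the camera images.
- charger: Grey two-dock charger, 240 (x) x 300 (y) x 72 mm high, 2 kg, loose on rubber feet, turned up to 0.3 rad. Origin: centre of its underside; x from control deck to docks (away from the robot), y to the left dock, z up. Deck: front 85 mm, 55 mm high. Row at x = -78 mm: red mains rocker y = 95, black selector y = 0, green start key y = -70, orange stop key y = -125. Packs behind reach 115 mm high.
- mains (a joint): Mains rocker, rad: 0 = off (starts 0 to 0.02), 0.34 = on. Red, V profile, 48 mm long (charger x), 26 wide, pivot 57 mm above the bench at charger x -78, y 95. On: press the raised near end (white bar, towards the robot) straight down about 7 mm, till that half lies level, face 61 mm above the bench. Takes about 4 N, stays where left, no snap.
- mains_on_end (a point): Point on the top face of the mains rocker's near (on) half, 20 mm from the pivot, mid-width; moves with the rocker; about 68 mm above the bench when off. Press here.
- selector (a joint): Selector rocker, rad: starts near 0 (-0.03 to 0.03) = centre, none; +0.17 = left dock (left, +y end fully down); -0.17 = right dock (right end down). Black, V profile, a white dot on each end, 48 mm long (charger y), 26 wide, pivot 57 mm above the bench at charger x -78, y 0. The pressed end goes down about 4 mm, till its half lies level, face 61 mm above the bench. About 4 N, stays where left.
- selector_left_end (a point): Point on the top face of the selector's left (+y) half, 20 mm from the pivot, mid-width; moves with it; about 64 mm above the bench at the start. Press here to select the left dock.
- selector_right_end (a point): Point on the top face of the selector's right (-y) half, 20 mm from the pivot, mid-width; moves with it; about 64 mm above the bench at the start. Press here to select the right dock.
- start (a joint): Travel of the green start key in m: 0 = up, 0.006 = fully down. Spring return, preloaded 1.5 N, 5 N when fully down.
- start_top (a point): Centre of the top face of the round green start key, 28 mm across, 77 mm above the bench when up; its black collar (44 mm across) is 10 mm lower. Moves with the key.
- stop (a joint): Travel of the orange stop key in m: 0 = up, 0.006 = fully down. Same key as start, 55 mm to its right. To be left alone.
- stop_top (a point): Centre of the top face of the orange stop key.
- yellow_pack: The drill's battery pack: yellow shell on a black base, 115 x 75 x 60 mm, 0.55 kg, sitting loose in the left or the right dock (changes from start to start). Origin: centre of its underside, 55 mm above the bench; z up.
- blue_pack: Another pack of the same size and mass with a blue shell, in the other dock. Origin: centre of its underside.
- bay_left (a point): Centre of the floor of the left (+y) dock, 55 mm above the bench; charger x = 45, y = 70 mm.
- bay_right (a point): Centre of the floor of the right (-y) dock; charger x = 45, y = -70 mm.
- torch: Green plastic torch lying on the bench, 152 mm long (its x), 50 mm high. Origin: on the bench under its middle. Leave alone.
- clamp: Yellow spring clamp gripping an aluminium angle bracket, lying on its side, about 170 x 100 mm, 30 mm high. Origin: on the bench under the clamp's pivot; bracket towards its +x. Leave alone.
- post_brush: Stainless battery-post brush standing upright, 38 mm across, 94 mm high. Origin: centre of its underside. Leave alone.
- nut_bowl: White ceramic bowl of nuts, 124 mm across, 45 mm high. Origin: centre of its underside. Leave alone.
There are look-alikes about, which are no part of the job. Several things have the shape of the blue_pack; the one meant has the colours described above. What is shaped like the yellow_pack but pink is not meant.

How it is judged:
By the outcome, as a careful person would: the job done as asked, in the order asked, and still so for the second after the job is handed in, with the robot touching nothing.
It also fails if it takes over 35 s, if anything falls off the work surface, if the arm or the gripper's body presses on something with over 40 N, if the wrist force passes 120 N, or if a joint passes its speed limit or range.

## Robot

A 6-joint arm with a two-finger parallel gripper is mounted at the origin on the work surface. World frame = base frame: x ahead of the robot, y to its left, z up, the work surface at z = 0. Lengths are in mm, angles in rad, forces in N, time in s.
With the tool pointing down it reaches from about 350 to 875 mm from the base axis. Payload 4.2 kg.
Tool frame: the origin (TCP) lies midway between the tips of the shut fingers; the grasp point (between the pads) lies 19 mm behind it (arm.tcp_to_grasp is the distance from the TCP to the grasp point, in mm); z points along the fingers, y is the line along which they close (so a half turn about z gives the same grasp; the last joint's range is limited). The gripper opens to 85 mm and grips with 20 to 120 N. Pads are 22 mm wide; open, the fingers measure 114 mm over their backs; the gripper's body (76 mm by 85 mm) begins 54 mm behind the grasp point. The pads swing forward as they close: fully open they stand 13 mm farther back than shut.
Start: joints at [1.502, 0.385, 0.008, 0, -1.194, -0.259], TCP at [201.193, 591.71, 231.312] pointing down, gripper open.
Joint ranges: [-3.14, 3.14], [-1.21, 2.06], [-1.07, 1.41], [-3.16, 2.05], [-2.99, -0.16], [-3.1, 3.1]. Speed limits (rad/s): [2.79, 2.79, 3.14, 3.14, 3.14, 3.14].

## Interface

Orientations are given as a unit quaternion [x, y, z, w].
In Python, from bench import arm gives the robot as it stands.
- The arm moves only by the tool arm_command, never from a script. Its argument "rows" is a list of rows, each a list of 2 entries, a list of its own where there are three numbers: the shift along the tool's x, y, z as a fraction of full scale, then the turn, a rotation vector about the tool's x, y, z as a fraction of full scale. In form: [[[x, y, z], [wx, wy, wz]], ...]. A call has 1 to 5 rows; each row is the pose to reach, as a shift and turn from the pose commanded when the call began, along the tool's axes at that moment, turning the shorter way round; what a row does not reach only later rows make up. Full scale, the value 1, is 0.25 m for a shift and 180 degrees for a turn. A row lasts 1/10 s, in which the tool goes at most 50 mm and 8.59 degrees, less where a joint would pass 70% of its speed; a pose out of reach is approached as far as the arm can. A call with a number of a shift or a turn outside -1 to 1 is refused whole. A call with a gripper value outside its range is refused whole. "grip" is the opening, from 0 (shut) to 1 (fully open), set as the call begins (left out, the last holds). The fingers move at their own pace and stop on an object; the grip force is fixed at half the most. Time passes only in rows, so rows that repeat a pose let the fingers close. It gives the time, the measured TCP pose, the force, the opening and the grip force at its end, in the units of the state.
- arm.read_state(): the state, without advancing time (a new reading comes with each control period).
- arm.get_image(name): name is "scene" or "top" or "wrist"; returns (picture, depth): 384x512x3 uint8, blue, green, red; 384x512 float32, mm along the optical axis (not along the pixel's ray), 0 where there is no reading.
- arm.camera_info(name): a dict with "fx", "fy", "cx", "cy" (pixels), "extrinsics" (4x4, takes a point from camera to world coordinates). Camera axes: x right, y down, z forward; pixel columns grow to the right and rows downward; lengths in mm; the calibration is good to about 2 mm. The wrist camera is an equidistant fisheye: a pixel r from the principal point sees the ray r / f radians off the axis. A picture is of the moment at which its call begins: read the wrist's pose just before it. camera_info takes no time and is no camera call; for the wrist camera it gives the pose at the moment of the call.
- arm.job_done(): hands the job in; it is judged then, once.
Trained networks look in the newest picture that a camera, given by its name, has taken for a name from the list of things; names that differ only in an ending like _2 or _b are one class to them, and where a whole thing is asked for, a point or a joint stands for the part that bears it (a point fixed in the world has none). Each returns a list of dicts, best first, with "score" (0 to 1); they miss things now and then, are a little off and sometimes report something else, mostly with a low value. They report only what shows in the picture. A call takes as long as a camera call. They do not tell look-alikes from the thing itself.
- arm.spot_in(camera, query): "position" ([column, row] in pixels, amid what is visible of it).
The state is a dict: "clock": time; "joints": joint angles; "joint_vel": joint speeds; "joint_efforts": joint torques, N m; "position": TCP position; "ee_rot": TCP orientation; "contact_force": force on the tool from outside, world axes, zero at the start; "wrist_torque": the same for the moment, N m; "gripper_width": finger opening in mm; "grasp_force": force on a finger pad.
Only numpy, scipy, OpenCV 4.12 (cv2) and the standard library are available. Lean on these libraries where they do the work, as an engineer would, in place of code of your own. Each camera call takes 0.05 s, during which the arm holds its last target. There are 200 camera calls.

## Working session

There is one attempt and no reset: what is moved stays moved. The work goes in short steps, Python scripts to look and compute and a tool call to move; the robot and the scene stay as the last step left them, time stands still between calls to the robot, and variables do not carry over. Pictures are saved under pics/ and viewed, at most 10 in all, crops included, and the job is handed in when it is done.

Besides the shell and the picture viewer there is one more tool, called as name(argument=value, ...) on one line, values as JSON. arm_command: Moves the arm, as the interface text tells. Shift numbers are shares of 0.25 m and turn numbers shares of 180 degrees, none past 1 either way. Its arguments: {"type":"object","properties":{"rows":{"type":"array","items":{"type":"array"}},"grip":{"type":"number"}},"required":["rows"]}

```bash
mkdir -p pics; ls
python3 - <<'E'
from bench import arm
import cv2,numpy as np
s=arm.read_state(); print(s)
a,d=arm.get_image("top"); b,e=arm.get_image("scene")
cv2.imwrite("pics/top.png",a); cv2.imwrite("pics/scene.png",b)
np.savez("top.npz",a=a,d=d); np.savez("scene.npz",a=b,d=e)
for n in("top","scene"):print(arm.camera_info(n))
E
```

```text
pics
{'clock': 0.0, 'joints': array([ 1.50160011e+00,  3.85556916e-01,  6.62499773e-03, -5.03149264e-04,
       -1.19399158e+00, -2.58615711e-01]), 'joint_vel': array([ 0.00109005,  0.00073349,  0.0004376 ,  0.00133201, -0.00116597,
        0.00049613]), 'joint_efforts': array([ 1.89476837e-04, -3.92293382e+01,  1.88398182e+01,  4.18614954e+00,
       -4.68139333e-03,  2.02665873e-06]), 'position': array([201.01624523, 591.17580983, 230.22042271]), 'ee_rot': array([ 9.86581729e-01, -1.63264530e-01, -1.32197299e-04,  1.08093399e-03]), 'contact_force': array([ 0.00332589, -0.55551872, -0.25680694]), 'wrist_torque': array([-0.00711214,  0.01495422, -0.00121635]), 'grasp_force': 0.0, 'gripper_width': 85.40071519509526}
{'fx': 409.08888780879573, 'fy': 409.08888780879573, 'cx': 251.11502140051144, 'cy': 188.0839403969262, 'extrinsics': array([[ 2.09959119e-02, -9.89353779e-01,  1.44007887e-01,
         3.48639487e+02],
       [-9.99773267e-01, -2.12879569e-02, -4.87259805e-04,
         1.30318928e+00],
       [ 3.54770602e-03, -1.43965005e-01, -9.89576420e-01,
         1.17070500e+03],
       [ 0.00000000e+00,  0.00000000e+00,  0.00000000e+00,
         1.00000000e+00]])}
{'fx': 459.34342956653444, 'fy': 459.34342956653444, 'cx': 253.06374859239384, 'cy': 195.29019227527687, 'extrinsics': array([[-6.52885686e-01,  4.96631269e-01, -5.71924527e-01,
         1.21110583e+03],
       [ 7.57440979e-01,  4.23233309e-01, -4.97148600e-01,
         6.32111743e+02],
       [-4.84202964e-03, -7.57780278e-01, -6.52491843e-01,
         9.13241984e+02],
       [ 0.00000000e+00,  0.00000000e+00,  0.00000000e+00,
         1.00000000e+00]])}
```

View pics/top.png

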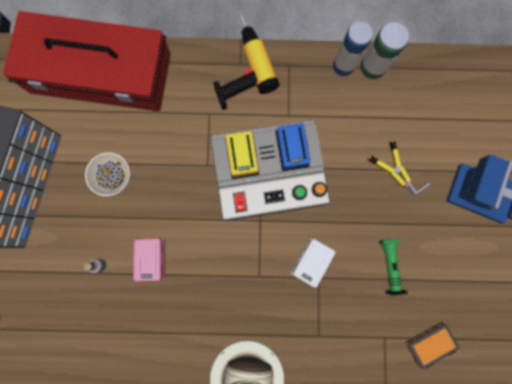

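View pics/scene.png

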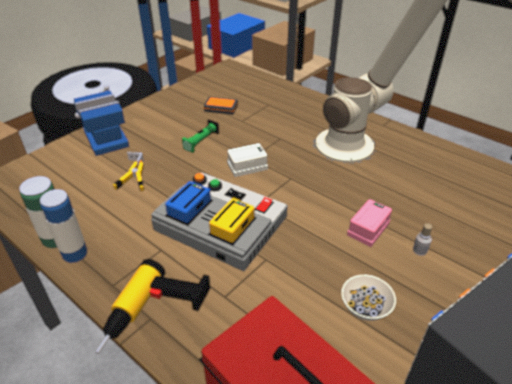

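The top view shows the charger at about (270,168). The yellow pack is at (241,153), in the left (+y) dock, and the blue pack is at (293,146), in the right one. The pink block at (148,260) and the white one at (314,263) are look-alikes. On the deck, mains is at (240,202), selector (274,197), start (300,192) and stop (319,189). I'll localise these and check them in an enlarged crop.

```bash
cat > h.py <<'E'
import numpy as np,cv2
def ray_at_z(ci,px,z):
    E=ci["extrinsics"];r=E[:3,:3]@np.array([(px[0]-ci["cx"])/ci["fx"],(px[1]-ci["cy"])/ci["fy"],1.])
    o=E[:3,3];return o+r*(z-o[2])/r[2]
def cent(a,lo,hi,box):
    x0,y0,x1,y1=box;h=cv2.cvtColor(a[y0:y1,x0:x1],cv2.COLOR_BGR2HSV)
    m=cv2.inRange(h,lo,hi);ys,xs=np.nonzero(m);return xs.mean()+x0,ys.mean()+y0,len(xs)
def fit(loc,w):  # 2D rigid: world = c + R(yaw) loc
    loc=np.array(loc);w=np.array(w)[:,:2];l=loc-loc.mean(0);v=w-w.mean(0)
    t=np.arctan2((l[:,0]*v[:,1]-l[:,1]*v[:,0]).sum(),(l*v).sum())
    R=np.array([[np.cos(t),-np.sin(t)],[np.sin(t),np.cos(t)]]);c=w.mean(0)-R@loc.mean(0)
    return c,t,R,w-(c+loc@R.T)
E
python3 - <<'E'
from bench import arm
from h import *
a=np.load("top.npz")["a"];d=np.load("top.npz")["d"];ci=arm.camera_info("top")
bx=(205,115,335,225)
P={"mains":((0,150,100),(6,255,255),(-78,95),63),"start":((45,100,60),(80,255,255),(-78,-70),77),"stop":((7,150,120),(18,255,255),(-78,-125),77),
"yellow":((22,150,120),(34,255,255),(45,70),115),"blue":((100,150,80),(120,255,255),(45,-70),115)}
loc=[];w=[]
for n,(lo,hi,l,z) in P.items():
    u,v,k=cent(a,lo,hi,bx);p=ray_at_z(ci,(u,v),z);dd=d[int(round(v)),int(round(u))]
    E=ci["extrinsics"];q=E[:3,:3]@(dd*np.array([(u-ci["cx"])/ci["fx"],(v-ci["cy"])/ci["fy"],1]))+E[:3,3]
    print(n,round(u,1),round(v,1),k,p.round(1),"depth pt",q.round(1));loc.append(l);w.append(p)
for sl in(slice(0,3),slice(0,5)):
    c,t,R,r=fit(loc[sl],w[sl]);print(c.round(1),round(t,4),r.round(1).tolist())
x0,y0,x1,y1=bx;cv2.imwrite("pics/crop.png",cv2.resize(a[y0:y1,x0:x1],None,fx=5,fy=5,interpolation=2))
print(arm.camera_info("wrist"))
E
```

```text
mains 239.6 201.2 119 [473.1  31.4  63. ] depth pt [473.4  31.4  60.3]
start 299.5 191.6 89 [ 501.1 -130.    77. ] depth pt [ 501.6 -130.5   73.3]
stop 319.6 188.4 88 [ 510.8 -184.3   77. ] depth pt [ 511.2 -184.8   74.3]
yellow 241.3 152.2 856 [597.6  28.8 115. ] depth pt [597.8  28.8 114.1]
blue 292.4 145.0 946 [ 619.9 -106.2  115. ] depth pt [ 621.1 -106.7  110.4]
[566.1 -48.1] 0.1729 [[0.2, -0.7], [-0.2, 0.4], [0.0, 0.3]]
[565.3 -47.3] 0.1775 [[1.3, -1.1], [0.2, -0.1], [0.2, -0.2], [0.3, -0.7], [-2.0, 2.1]]
{'fx': 297.3186396354542, 'fy': 297.3186396354542, 'cx': 260.6503794477306, 'cy': 187.65033563690506, 'extrinsics': array([[-3.22480206e-01, -9.12429114e-01, -2.51951638e-01,
         2.65472261e+02],
       [-9.46574452e-01,  3.11358940e-01,  8.39786671e-02,
         5.69315230e+02],
       [ 1.82281418e-03,  2.65572442e-01, -9.64089184e-01,
         3.73291934e+02],
       [ 0.00000000e+00,  0.00000000e+00,  0.00000000e+00,
         1.00000000e+00]])}
```

View pics/crop.png

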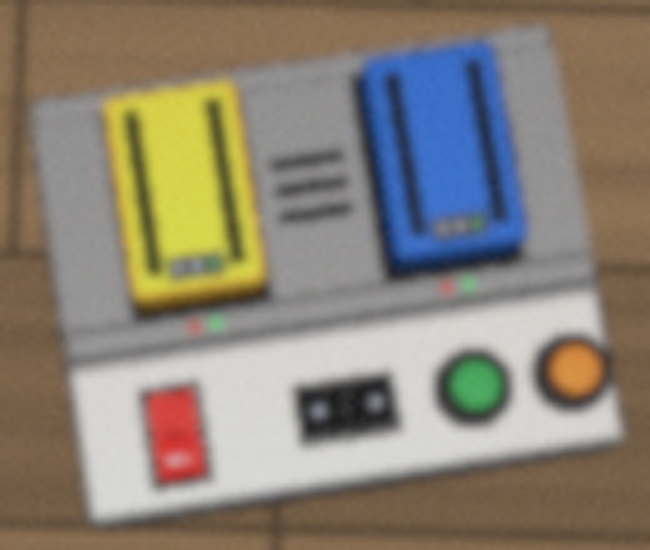

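The crop confirms it: the yellow pack is in the left dock (+y) and the blue pack in the right. The white bar on the near end of the red rocker is visible, as are the selector dots. The charger fit is (566,-48) with yaw 0.173 rad and residuals under 1 mm, so I'm moving in.

```bash
cat > go.py <<'E'
import sys,numpy as np
from bench import arm
from scipy.spatial.transform import Rotation as R
C=np.array([566.1,-48.1]);T=0.173
def w(lx,ly):
    c,s=np.cos(T),np.sin(T);return C+[c*lx-s*ly,s*lx+c*ly]
def plan(lx,ly,z,turn=True):
    s=arm.read_state();r=R.from_quat(s["ee_rot"])
    tgt=R.from_matrix(np.array([[np.cos(T),np.sin(T),0],[np.sin(T),-np.cos(T),0],[0,0,-1]]))
    p=np.array([*w(lx,ly),z]);d=r.inv().apply(p-s["position"])
    print("t",round(s["clock"],2),"pos",s["position"].round(1),"F",s["contact_force"].round(1),"w",round(s["gripper_width"],1),"world tgt",p.round(1))
    print("shift",(d/250).round(4),"turn",((r.inv()*tgt).as_rotvec()/np.pi).round(4))
if __name__=="__main__": plan(*map(float,sys.argv[1:4]))
E
python3 go.py -98 95 190
```

```text
t 0.1 pos [201.1 591.2 230.3] F [ 0.1  0.6 -1. ] w 85.4 world tgt [453.2  28.6 190. ]
shift [1.6798 1.8052 0.1652] turn [ 6.000e-04  1.000e-04 -1.595e-01]
```

arm_command(rows=[[[0.56,0.6,0.0],[0,0,0]],[[0.56,0.6,0.0],[0,0,0]],[[0.56,0.6,0.0],[0,0,0]],[[0.56,0.6,0.0],[0,0,0]],[[0.56,0.6,0.0],[0,0,0]]], grip=0)

```text
clock: 0.6
position: [286.2, 399.8, 231.2]
ee_rot: [0.986, -0.165, -0.0, 0.001]
contact_force: [0.1, 1.7, -0.3]
gripper_width: 12.3
grasp_force: 0.0
```

arm_command(rows=[[[0.56,0.6,0.0],[0,0,0]],[[0.56,0.6,0.0],[0,0,0]],[[0.56,0.6,0.0],[0,0,0]],[[0.56,0.6,0.0],[0,0,0]],[[0.56,0.6,0.0],[0,0,0]]])

```text
clock: 1.1
position: [370.3, 213.8, 231.1]
ee_rot: [0.986, -0.166, -0.0, 0.0]
contact_force: [-0.5, 0.7, -0.3]
gripper_width: 0.1
grasp_force: 0.0
```

arm_command(rows=[[[0.4,0.45,0.0],[0,0,-0.1595]],[[0.4,0.45,0.0],[0,0,-0.1595]],[[0.4,0.45,0.0],[0,0,-0.1595]],[[0.4,0.45,0.0],[0,0,-0.1595]],[[0.4,0.45,0.0],[0,0,-0.1595]]])

```text
clock: 1.6
position: [428.8, 77.2, 230.9]
ee_rot: [0.996, 0.086, -0.0, 0.0]
contact_force: [0.6, 1.0, -0.3]
gripper_width: -0.5
grasp_force: 0.0
```

```bash
python3 go.py -98 95 180
python3 - <<'E'
from bench import arm
import cv2,numpy as np
ci=arm.camera_info("wrist");a,d=arm.get_image("wrist");cv2.imwrite("pics/w1.png",a);np.savez("w1.npz",a=a,d=d,**ci)
E
```

```text
t 1.6 pos [428.8  77.2 230.9] F [ 0.6  1.  -0.3] w -0.5 world tgt [453.2  28.6 180. ]
shift [0.0631 0.2082 0.2038] turn [ 0.0001  0.0002 -0.0005]
```

View pics/w1.png

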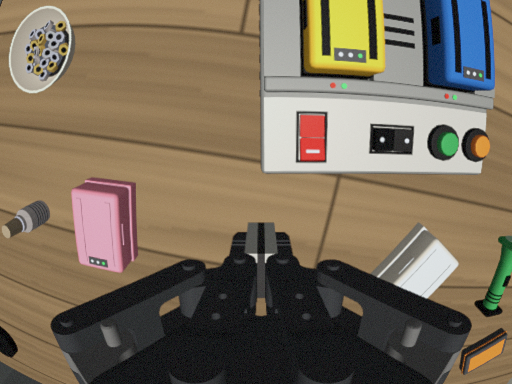

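The wrist view shows mains at (312,137) with its white bar at (312,152), selector at (391,139), start at (444,142) and stop at (477,144). The shut fingers are at (260,230). I'll use it to check the charger fit.

Run:
```python
from h import *
from go import w
z=np.load("w1.npz");a=z["a"];E=z["extrinsics"]
bx=(262,80,500,175)
def at(u,v,h):
    x,y=(u-z["cx"])/z["fx"],(v-z["cy"])/z["fy"];th=np.hypot(x,y);r=E[:3,:3]@np.array([np.sin(th)*x/th,np.sin(th)*y/th,np.cos(th)])
    o=E[:3,3];return o+r*(h-o[2])/r[2]
P=[((0,150,100),(6,255,255),(-78,95),63),((45,100,60),(80,255,255),(-78,-70),77),((7,150,120),(18,255,255),(-78,-125),77)]
L=[];W=[]
for lo,hi,l,h in P:
    u,v,k=cent(a,lo,hi,bx);p=at(u,v,h);print(round(u),round(v),k,p.round(1),w(*l).round(1));L.append(l);W.append(p)
c,t,R,r=fit(L,W);print(c,t,r.round(1).tolist())
print("white bar",at(312,152,68).round(1),"sel",at(391,139,61).round(1),w(-78,0))
```

```text
314 136 1025 [476.8  27.7  63. ] [472.9  32.1]
443 139 449 [ 507.5 -120.7   77. ] [ 501.3 -130.5]
482 146 278 [ 513.7 -184.9   77. ] [ 510.8 -184.7]
[570.14638814 -45.93541454] 0.179149930423854 [[0.3, -6.0], [1.6, 8.1], [-1.9, -2.1]]
white bar [460.   27.4  68. ] sel [491.6 -61.2  61. ] [489.26432273 -61.52679033]
```

Run:
```python
from h import *
from go import w
z=np.load("w1.npz");a=z["a"];E=z["extrinsics"]
def at(u,v,h):
    x,y=(u-z["cx"])/z["fx"],(v-z["cy"])/z["fy"];th=np.hypot(x,y);r=E[:3,:3]@np.array([np.sin(th)*x/th,np.sin(th)*y/th,np.cos(th)])
    o=E[:3,3];return o+r*(h-o[2])/r[2]
P=[((0,150,100),(6,255,255),(-78,95),63,(290,105,335,168)),((45,100,60),(80,255,255),(-78,-70),76,(422,118,462,165)),((5,150,100),(18,255,255),(-78,-125),76,(460,120,500,170))]
L=[];W=[]
for lo,hi,l,h,b in P:
    u,v,k=cent(a,lo,hi,b);p=at(u,v,h);print(round(u,1),round(v,1),k,p.round(1),w(*l).round(1));L.append(l);W.append(p)
c,t,R,r=fit(L,W);print(c,t,r.round(1).tolist())
```

```text
312.2 137.1 998 [475.1  29.4  63. ] [472.9  32.1]
447.3 143.2 411 [ 504.1 -129.5   76. ] [ 501.3 -130.5]
480.2 145.7 342 [ 513.7 -183.3   76. ] [ 510.8 -184.7]
[568.41542418 -47.71597954] 0.17986278150703364 [[0.4, -2.4], [-0.1, 1.1], [-0.3, 1.4]]
```

Both cameras agree to about 2.5 mm, so I'll use the average: (567.2,-48.0) with yaw 0.175.

```bash
sed -i 's/^C=.*/C=np.array([567.2,-48.0]);T=0.175/' go.py; python3 go.py -99 95 85
```

```text
t 1.65 pos [428.5  78.3 231. ] F [-0.7 -0.8  0.3] w -0.2 world tgt [453.2  28.3  85. ]
shift [0.0636 0.2135 0.5838] turn [ 0.      0.0002 -0.0016]
```

arm_command(rows=[[[0.063,0.212,0.2],[0,0,0]],[[0.063,0.212,0.4],[0,0,0]],[[0.063,0.212,0.58],[0,0,0]],[[0.063,0.212,0.58],[0,0,0]],[[0.063,0.212,0.58],[0,0,0]]])

```text
clock: 2.15
position: [451.2, 29.6, 83.8]
ee_rot: [0.996, 0.087, -0.003, 0.001]
contact_force: [0.8, 0.5, -0.1]
gripper_width: -0.3
grasp_force: 0.0
```

```bash
python3 go.py -99 95 61
```

```text
t 2.15 pos [451.2  29.6  83.8] F [ 0.8  0.5 -0.1] w -0.3 world tgt [453.2  28.3  61. ]
shift [0.0075 0.0063 0.0911] turn [ 0.0004  0.002  -0.0006]
```

arm_command(rows=[[[0.006,0.004,0.03],[0,0,0]],[[0.006,0.004,0.05],[0,0,0]],[[0.006,0.004,0.065],[0,0,0]],[[0.006,0.004,0.078],[0,0,0]],[[0.006,0.004,0.088],[0,0,0]]])

```text
clock: 2.65
position: [453.9, 28.6, 64.7]
ee_rot: [0.996, 0.086, -0.0, -0.0]
contact_force: [-5.0, 0.4, 5.2]
gripper_width: 0.1
grasp_force: 2.4
```

arm_command(rows=[[[0,0,0],[0,0,0]],[[0,0,0.002],[0,0,0]],[[0,0,0.002],[0,0,0]]])

```text
clock: 2.95
position: [454.3, 28.5, 64.0]
ee_rot: [0.996, 0.086, -0.0, 0.0]
contact_force: [-2.5, 1.3, 2.8]
gripper_width: -0.3
grasp_force: 2.0
```

arm_command(rows=[[[0,0,0.006],[0,0,0]],[[0,0,0.012],[0,0,0]],[[0,0,0.012],[0,0,0]],[[0,0,0.012],[0,0,0]]])

```text
clock: 3.35
position: [454.1, 28.4, 60.8]
ee_rot: [0.996, 0.086, -0.0, 0.0]
contact_force: [-4.0, 0.9, 5.0]
gripper_width: 0.4
grasp_force: 2.7
```

arm_command(rows=[[[0,0,0.004],[0,0,0]],[[0,0,0.007],[0,0,0]],[[0,0,0.007],[0,0,0]],[[0,0,0.007],[0,0,0]]])

```text
clock: 3.75
position: [454.1, 28.4, 60.5]
ee_rot: [0.996, 0.087, -0.0, 0.0]
contact_force: [-8.3, 1.4, 18.4]
gripper_width: -0.3
grasp_force: 9.3
```

The force rose to 18 N with no further travel, so the rocker is at its stop. I'll lift off and take a look.

arm_command(rows=[[[0,0,-0.05],[0,0,0]],[[0,0,-0.14],[0,0,0]],[[0,0,-0.14],[0,0,0]],[[0,0,-0.14],[0,0,0]]])

```text
clock: 4.15
position: [455.0, 28.9, 94.0]
ee_rot: [0.996, 0.086, 0.001, -0.0]
contact_force: [-0.5, -0.5, -0.1]
gripper_width: -0.1
grasp_force: 0.0
```

```bash
python3 go.py -78 21 90
python3 - <<'E'
from bench import arm
import cv2,numpy as np
from h import *
from go import w
ci=arm.camera_info("wrist");a,d=arm.get_image("wrist");cv2.imwrite("pics/w2.png",a)
t,_=arm.get_image("top");c=arm.camera_info("top");cv2.imwrite("pics/top2.png",t)
L=[];W=[]
for lo,hi,l,z in [((45,100,60),(80,255,255),(-78,-70),77),((7,150,120),(18,255,255),(-78,-125),77),((22,150,120),(34,255,255),(45,70),115)]:
    u,v,k=cent(t,lo,hi,(205,115,335,225));p=ray_at_z(c,(u,v),z);print(p.round(1),k)
E
```

```text
t 4.15 pos [455.   28.9  94. ] F [-0.5 -0.5 -0.1] w -0.1 world tgt [486.7 -40.9  90. ]
shift [0.0768 0.2967 0.0161] turn [-0.0002 -0.0006 -0.0006]
[ 501.1 -130.    77. ] 89
[ 510.7 -184.4   77. ] 86
[603.6  28.1 115. ] 765
```

View pics/w2.png

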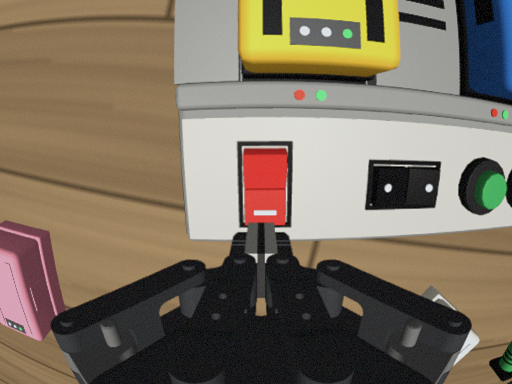

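The mains rocker at (265,187) now lies level at the near half with the far half raised. The fingers are centred on it, and the charger hasn't shifted. Next is the selector's left end, dot at (389,188).

arm_command(rows=[[[0.077,0.297,0.0],[0,0,0]],[[0.077,0.297,0.0],[0,0,0]],[[0.077,0.297,0.04],[0,0,0]],[[0.077,0.297,0.06],[0,0,0]],[[0.077,0.297,0.06],[0,0,0]]])

```text
clock: 4.75
position: [484.7, -41.1, 77.4]
ee_rot: [0.996, 0.087, -0.002, 0.0]
contact_force: [-0.4, 0.5, 0.4]
gripper_width: -0.1
grasp_force: 0.0
```

```bash
python3 go.py -78 21 61
```

```text
t 4.75 pos [484.7 -41.1  77.4] F [-0.4  0.5  0.4] w -0.1 world tgt [486.7 -40.9  61. ]
shift [0.0084 0.0005 0.0656] turn [-0.      0.0013 -0.0005]
```

arm_command(rows=[[[0.004,0,0.025],[0,0,0]],[[0.004,0,0.04],[0,0,0]],[[0.004,0,0.052],[0,0,0]],[[0.004,0,0.062],[0,0,0]],[[0.004,0,0.062],[0,0,0]]])

```text
clock: 5.25
position: [487.2, -40.8, 63.5]
ee_rot: [0.996, 0.087, 0.0, -0.0]
contact_force: [-0.1, -0.5, 0.0]
gripper_width: 0.2
grasp_force: 0.0
```

arm_command(rows=[[[0,0,0.004],[0,0,0]],[[0,0,0.008],[0,0,0]],[[0,0,0.008],[0,0,0]]])

```text
clock: 5.55
position: [487.5, -40.8, 61.9]
ee_rot: [0.996, 0.087, 0.0, -0.0]
contact_force: [-1.5, 2.6, 3.4]
gripper_width: 0.2
grasp_force: 1.6
```

arm_command(rows=[[[0,0,0.004],[0,0,0]],[[0,0,0.008],[0,0,0]],[[0,0,0.008],[0,0,0]]])

```text
clock: 5.85
position: [487.6, -40.8, 60.8]
ee_rot: [0.996, 0.087, 0.0, 0.0]
contact_force: [-2.8, 3.3, 12.6]
gripper_width: -0.3
grasp_force: 5.9
```

arm_command(rows=[[[0,0,0.003],[0,0,0]],[[0,0,0.005],[0,0,0]],[[0,0,0.005],[0,0,0]]])

```text
clock: 6.15
position: [487.6, -40.9, 60.6]
ee_rot: [0.996, 0.087, 0.001, 0.0]
contact_force: [-6.6, 4.0, 20.0]
gripper_width: 0.2
grasp_force: 9.9
```

The selector is at its stop: 20 N with the face at about 61 mm. I'll lift clear to about 105 mm and go over the start key.

arm_command(rows=[[[0,0,-0.05],[0,0,0]],[[0,0,-0.18],[0,0,0]],[[0,0,-0.18],[0,0,0]],[[0,0,-0.18],[0,0,0]]])

```text
clock: 6.55
position: [487.3, -41.2, 103.5]
ee_rot: [0.996, 0.086, 0.001, -0.0]
contact_force: [0.0, 0.6, 0.8]
gripper_width: -0.2
grasp_force: 0.0
```

```bash
python3 go.py -78 -70 90
python3 - <<'E'
from bench import arm
import cv2
a,d=arm.get_image("wrist");cv2.imwrite("pics/w3.png",a)
E
```

```text
t 6.55 pos [487.3 -41.2 103.5] F [0.  0.6 0.8] w -0.2 world tgt [ 502.6 -130.5   90. ]
shift [-0.0012  0.3626  0.0539] turn [-0.0001 -0.0004 -0.0007]
```

View pics/w3.png

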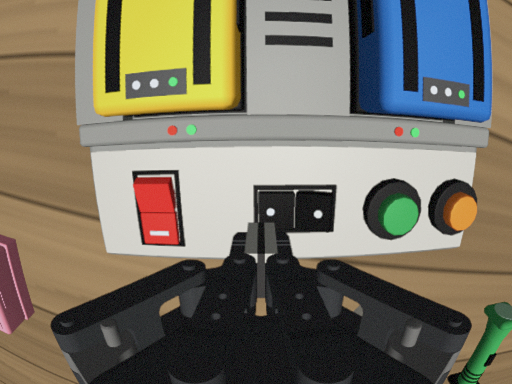

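The view shows the selector at (295,211) with the left half down and the right half raised. Mains is still on at (158,210), start is at (397,213) and stop at (458,210). Next, the start key.

arm_command(rows=[[[0,0.2,0],[0,0,0]],[[0,0.362,0.0],[0,0,0]],[[0,0.362,0.03],[0,0,0]],[[0,0.362,0.06],[0,0,0]],[[0,0.362,0.06],[0,0,0]]])

```text
clock: 7.1
position: [501.0, -129.9, 86.1]
ee_rot: [0.996, 0.086, -0.002, -0.0]
contact_force: [0.4, 0.4, -0.2]
gripper_width: -0.0
grasp_force: 0.0
```

```bash
python3 go.py -78 -70 71
```

```text
t 7.1 pos [ 501.  -129.9   86.1] F [ 0.4  0.4 -0.2] w -0.0 world tgt [ 502.6 -130.5   71. ]
shift [0.0061 0.0036 0.0603] turn [-0.0003  0.0016 -0.0006]
```

arm_command(rows=[[[0.003,0.002,0.03],[0,0,0]],[[0.003,0.002,0.045],[0,0,0]],[[0.003,0.002,0.06],[0,0,0]],[[0.003,0.002,0.067],[0,0,0]],[[0.003,0.002,0.067],[0,0,0]]])

```text
clock: 7.6
position: [503.6, -130.1, 71.8]
ee_rot: [0.996, 0.087, -0.0, -0.0]
contact_force: [-2.0, 2.7, 4.7]
gripper_width: 0.3
grasp_force: 2.2
```

arm_command(rows=[[[0,0,0.004],[0,0,0]],[[0,0,0.008],[0,0,0]],[[0,0,0.008],[0,0,0]]])

```text
clock: 7.9
position: [503.8, -130.3, 71.0]
ee_rot: [0.996, 0.087, 0.0, 0.0]
contact_force: [-4.0, 3.9, 11.4]
gripper_width: -0.1
grasp_force: 5.7
```

Fully down at 71.0 mm and 11 N. I'll add a little more and hold.

arm_command(rows=[[[0,0,0.003],[0,0,0]],[[0,0,0.003],[0,0,0]],[[0,0,0.003],[0,0,0]],[[0,0,0.003],[0,0,0]],[[0,0,0.003],[0,0,0]]])

```text
clock: 8.4
position: [503.9, -130.3, 70.9]
ee_rot: [0.996, 0.087, 0.001, 0.0]
contact_force: [-5.2, 5.1, 15.4]
gripper_width: 0.1
grasp_force: 7.7
```

arm_command(rows=[[[0,0,0],[0,0,0]],[[0,0,0],[0,0,0]],[[0,0,0],[0,0,0]],[[0,0,0],[0,0,0]],[[0,0,0],[0,0,0]]])

```text
clock: 8.9
position: [503.8, -130.3, 70.9]
ee_rot: [0.996, 0.087, 0.001, 0.0]
contact_force: [-5.4, 5.1, 15.1]
gripper_width: -0.3
grasp_force: 7.7
```

arm_command(rows=[[[0,0,0],[0,0,0]],[[0,0,0],[0,0,0]],[[0,0,0],[0,0,0]],[[0,0,0],[0,0,0]],[[0,0,0],[0,0,0]]])

```text
clock: 9.4
position: [503.9, -130.3, 70.9]
ee_rot: [0.996, 0.087, 0.001, 0.0]
contact_force: [-5.3, 5.4, 15.1]
gripper_width: -0.0
grasp_force: 7.7
```

arm_command(rows=[[[0,0,0],[0,0,0]],[[0,0,0],[0,0,0]],[[0,0,0],[0,0,0]],[[0,0,0],[0,0,0]],[[0,0,0],[0,0,0]]])

```text
clock: 9.9
position: [503.9, -130.3, 70.9]
ee_rot: [0.996, 0.087, 0.001, 0.0]
contact_force: [-6.1, 5.3, 15.0]
gripper_width: 0.3
grasp_force: 7.7
```

arm_command(rows=[[[0,0,0],[0,0,0]],[[0,0,0],[0,0,0]],[[0,0,0],[0,0,0]]])

```text
clock: 10.2
position: [503.9, -130.4, 70.9]
ee_rot: [0.996, 0.087, 0.001, 0.0]
contact_force: [-5.3, 5.2, 15.1]
gripper_width: 0.3
grasp_force: 7.7
```

arm_command(rows=[[[0,0,-0.04],[0,0,0]],[[0,0,-0.15],[0,0,0]],[[0,0,-0.3],[0,0,0]],[[0,0,-0.45],[0,0,0]],[[0,0,-0.45],[0,0,0]]])

```text
clock: 10.7
position: [507.3, -131.2, 186.9]
ee_rot: [0.996, 0.087, 0.006, 0.001]
contact_force: [-0.1, -0.6, -0.3]
gripper_width: -0.4
grasp_force: 0.0
```

Run:
```python
from bench import arm
import cv2
a,d=arm.get_image("wrist");cv2.imwrite("pics/w4.png",a)
```

```text
(no output)
```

View pics/w4.png

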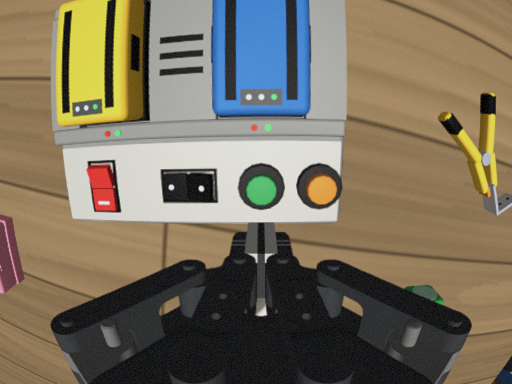

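The rockers are still set, with mains at (103,188) and the selector at (189,186). The start key is back up at (261,187), and nothing has shifted. The key was held fully down for at least 2.3 s.

```bash
python3 -c "
from bench import arm
print(arm.job_done())"
```

```text
the job is handed in; nothing more can be done
None
```

The job is handed in at about 11 s: I switched the mains on, tipped the selector fully to the left dock (yellow pack), and held the start key fully down for 2.3 s before letting it up; the charger did not visibly shift and the stop key was not touched.

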